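Finish the carburettor and pack the kit drawer

TASK

Finish the carburettor and tidy up: swing its retaining strap closed over the cover until it rests in its catch, then knock both spring pins fully home with the mallet and stand the mallet back on the rubber mat. Put every loose socket into the open top drawer of the red chest and push the drawer fully home. Hit the pins with nothing but the mallet and leave the spray cans and the tape roll where they are.

Things in the scene. Friction and masses are not known exactly. Their poses are not given: they have to be found in the camera images.
- carb: Aluminium carburettor on a dark steel plate (100 x 150 x 12 mm) fixed to the bench; round cover, top at 70 mm. Origin: centre of the plate's underside; z up. Posts 26 mm across, 78 mm high, at x = 0, y = +58 and -58 mm each carry a spring pin. The strap is hinged on the +x side and closes towards -x along y = 0 over the cover; its catch is the lug at x = -48 mm, top at 64 mm.
- pin_left: Steel spring pin in the post at the carburettor's y = +58 mm. Round head 17 mm across and 6 mm thick, shank 10 mm. Origin: centre of the head's top face. Stands 12 mm proud when not driven at all (head top at height 97 mm), head top at 85 mm when fully home.
- pin_right: The same spring pin in the post at the carburettor's y = -58 mm. Origin: centre of the head's top face.
- pin_left_travel (a joint): How far the left pin has been driven down, m: 0 fully proud, 0.012 fully home. Stiff: takes about 8 N; it stays where it is driven.
- pin_right_travel (a joint): How far the right pin has been driven down, m: 0 fully proud, 0.012 fully home. Same stiffness.
- strap (a joint): Angle of the retaining strap, rad: 0 closed, level over the cover with its hooked end over the catch; about 1.57 standing upright; more leans away beyond upright (limit 2.1). It stays where it is left (light friction, about 1 N at the tip).
- strap_hinge (a point): The strap's hinge axis (parallel to the carburettor's y axis), on the carburettor's +x side, height 74.5 mm. Axes as the carburettor's.
- strap_tip (a point): Free end of the steel strap, 94 mm from the hinge. The strap is a flat bar 18 mm wide, 4 mm thick, with a small lip (24 mm wide, 12 mm deep) at its end. Its x axis points from tip to hinge; its z axis is the upper face's normal when closed.
- chest_drawer0 (a joint): How far the chest's top drawer is open, m: 0 fully home. It slides with about 1 N of friction and stays where it is left.
- chest_drawer0_handle (a point): Middle of the steel bar handle of the chest's top drawer: a level bar about 120 mm long, 35 mm in front of the black drawer front (15 mm thick, 70 mm high). The red chest is 240 (deep) x 280 x 170 mm high. Axes: x points into the chest (the drawer closes along +x), z up.
- drawer_floor (a point): Centre of the top drawer's inner floor (moves with it), about 95 mm above the bench. x points into the chest, y left, z up. Inside 195 mm (x) by 238 mm (y), walls about 50 mm above the floor; the front wall's inner face is at x = -97 mm. Only the front part, about as long as the opening, is clear of the chest's top.
- mat: Grey rubber mat, 160 (x) x 180 (y) x 3 mm, fixed to the bench. Origin: centre of its underside.
- mallet: Rubber mallet, about 0.4 kg, standing on the lower face of its round head (48 mm diameter, 76 mm tall), handle level. Origin: centre of that lower, striking face; z up along the head. The wooden handle, 20 mm wide and 22 mm high, runs along the mallet's -x, axis at z = 40 mm, end at x = -144 mm. Centre of mass about 10 mm from the head's axis.
- socket0: Plain steel wrench socket, a cylinder 24 mm in diameter and 42 mm tall, about 80 g. Origin: centre of its underside; z along its axis. Stands upright on the bench at the start, or is absent.
- socket1: Plain steel wrench socket, a cylinder 25 mm in diameter and 42 mm tall, about 80 g. Origin: centre of its underside; z along its axis. Stands upright on the bench at the start, or is absent.
- socket2: Plain steel wrench socket, a cylinder 26 mm in diameter and 42 mm tall, about 80 g. Origin: centre of its underside; z along its axis. Stands upright on the bench at the start, or is absent.
- socket3: Plain steel wrench socket, a cylinder 27 mm in diameter and 42 mm tall, about 80 g. Origin: centre of its underside; z along its axis. Stands upright on the bench at the start, or is absent.
- socket4: Plain steel wrench socket, a cylinder 29 mm in diameter and 42 mm tall, about 80 g. Origin: centre of its underside; z along its axis. Stands upright on the bench at the start, or is absent.
- socket5: Plain steel wrench socket, a cylinder 31 mm in diameter and 42 mm tall, about 80 g. Origin: centre of its underside; z along its axis. Stands upright on the bench at the start, or is absent.
- can_a: White spray can, 54 mm in diameter, 150 mm tall. Bystander. Origin: centre of its underside.
- can_b: Bare aluminium spray can, 54 mm in diameter, 150 mm tall. Bystander. Origin: centre of its underside.
- tape: Roll of grey tape lying flat, 90 mm across, 22 mm high. Bystander. Origin: centre of its underside.
- parts_tray: Shallow white parts tray, 100 x 130 x 30 mm, fixed to the bench, with small brass bits. Bystander. Origin: centre of its underside.

How it is judged (in metres and radians):
On the way, in this order (a step that is already met when the one before it is completed fails the run):
1. The strap is swung closed and rests in its catch (within 0.06 rad of level) (value of joint strap below 0.06 rad), for 0.2 s.
2. With the strap still closed, both spring pins have been driven fully home with the mallet (within 1.5 mm) (value of joint strap below 0.06 rad and value of joint each of pin_left_travel, pin_right_travel above 0.0105 m), for 0.2 s.
At the end, for the whole second after the job is handed in: Strap closed in its catch (within 0.06 rad), both pins fully home (within 1.5 mm), mallet standing on its face with the head's centre over the rubber mat, every present socket at rest on the floor of the top drawer (upright or lying), drawer fully home (within 5 mm) (all of step 2 and x of mallet in the frame of mat between -0.08 and 0.08 m and y of mallet in the frame of mat between -0.09 and 0.09 m and height (world z) of mallet below 0.008 m and angle between mallet's own z axis and vertical below 0.1 rad and linear speed of each of mallet, socket0, socket1, socket2, socket3, socket4, socket5 below 0.03 m/s and value of joint chest_drawer0 below 0.005 m and x of socket0 in the frame of drawer_floor between -0.105 and 0.105 m and y of socket0 in the frame of drawer_floor between -0.125 and 0.125 m and z of socket0 in the frame of drawer_floor between -0.01 and 0.03 m and x of socket1 in the frame of drawer_floor between -0.105 and 0.105 m and y of socket1 in the frame of drawer_floor between -0.125 and 0.125 m and z of socket1 in the frame of drawer_floor between -0.01 and 0.03 m and x of socket2 in the frame of drawer_floor between -0.105 and 0.105 m and y of socket2 in the frame of drawer_floor between -0.125 and 0.125 m and z of socket2 in the frame of drawer_floor between -0.01 and 0.03 m and x of socket3 in the frame of drawer_floor between -0.105 and 0.105 m and y of socket3 in the frame of drawer_floor between -0.125 and 0.125 m and z of socket3 in the frame of drawer_floor between -0.01 and 0.03 m and x of socket4 in the frame of drawer_floor between -0.105 and 0.105 m and y of socket4 in the frame of drawer_floor between -0.125 and 0.125 m and z of socket4 in the frame of drawer_floor between -0.01 and 0.03 m and x of socket5 in the frame of drawer_floor between -0.105 and 0.105 m and y of socket5 in the frame of drawer_floor between -0.125 and 0.125 m and z of socket5 in the frame of drawer_floor between -0.01 and 0.03 m); the robot touches nothing.
It fails at once if The robot's arm or fingers, or a socket, push on a spring pin (more than 2 N): only the mallet may strike the pins (contact force between any of the arm, the fingers, socket0, socket1, socket2, socket3, socket4, socket5 and pin_left above 2 N or contact force between any of the arm, the fingers, socket0, socket1, socket2, socket3, socket4, socket5 and pin_right above 2 N).
It fails at once if A spray can or the tape roll is moved more than 30 mm or a can is knocked over (distance of any of can_a, can_b, tape from where it was at the start of the episode above 0.03 m or angle between any of can_a, can_b's own z axis and vertical above 0.4 rad).
It fails at once if The mallet falls over or is dropped head over handle (tilted more than 60 degrees) (angle between mallet's own z axis and vertical above 1.05 rad).
Of socket0, socket1, socket2, socket3, socket4, socket5 only 4 to 6 are there at a start; the rules pass over those that are not, and their reading is None.
At some moment in a run one of socket0, socket1, socket2, socket3, socket4, socket5 may be knocked a few centimetres aside while the robot is not near it.
It also fails if it takes over 200 s, if anything falls off the work surface, if the arm or the gripper's body presses on something with over 40 N, if the wrist force passes 120 N, or if a joint passes its speed limit or range.

ROBOT

A 6-joint arm with a two-finger parallel gripper is mounted at the origin on the work surface. World frame = base frame: x ahead of the robot, y to its left, z up, the work surface at z = 0. Lengths are in mm, angles in rad, forces in N, time in s.
With the tool pointing down it reaches from about 400 to 925 mm from the base axis. Payload 12.5 kg.
Tool frame: the origin (TCP) lies at the very end of the fingers, on their centre line; the grasp point (between the pads) lies 19 mm behind it (r.grasp_offset is the z of the grasp point in the tool frame, in mm); z points along the fingers, y is the line along which they close (so a half turn about z gives the same grasp; the last joint's range is limited). The gripper opens to 95 mm and grips with 3 to 60 N. Pads are 20 mm wide; open, the fingers measure 119 mm over their backs; the gripper's body (75 mm by 180 mm) begins 59 mm behind the grasp point.
Start: joints at [-1.445, 0.491, 1.559, -0, 1.092, -0.106], TCP at [143.603, -608.297, 214.661] pointing down, gripper open.
Joint ranges: [-3.1, 3.1], [-0.84, 2.19], [0.05, 2.79], [-1.13, 4.28], [0.06, 2.93], [-2.69, 2.69]. Speed limits (rad/s): [2.22, 2.22, 2.79, 3.14, 3.14, 3.14].

INTERFACE

Orientations are given as [roll, pitch, yaw] about the fixed x, y, z axes, in that order (R = Rz(yaw) Ry(pitch) Rx(roll)).
In Python, from bench import r gives the robot as it stands. The module is installed in compiled form; this text tells all that it offers.
- The arm moves only by the tool move_arm, never from a script. Its argument "series" is a list of rows, each a list of 4 numbers: the shift along the tool's x, y, z in m, then the turn about the tool's z in degrees. A call has 1 to 10 rows; each row shifts and turns the commanded pose from where the row before left it, along the tool's axes as they then stand; what a row does not reach is not made up. A row lasts 1/8 s, in which the tool goes at most 62.5 mm and 10.7 degrees, less where a joint would pass 70% of its speed; a pose out of reach is approached as far as the arm can. A call with a gripper value outside its range is refused whole. "jaw" is the finger opening in m, from 0 to 0.0951, set as the call begins (left out, the last holds). The fingers move at their own pace and stop on an object; "squeeze" is the grip in N (left out, the last holds). Time passes only in rows, so rows that do not move let the fingers close. It gives the time, the measured TCP pose, the force, the opening and the grip force at its end, in the units of the state.
- r.get_state(): the state, without advancing time (a new reading comes with each control period).
- r.camera(name): name is "side" or "top"; returns the picture (420x560x3 uint8, red, green, blue); there is no depth.
- r.calibration(name): a dict with "fx", "fy", "cx", "cy" (pixels), "rvec" (rotation vector, rad) and "tvec" (3), from world to camera coordinates, as OpenCV has them. Camera axes: x right, y down, z forward; pixel columns grow to the right and rows downward; lengths in mm; the calibration is good to about 2 mm. A picture is of the moment at which its call begins. calibration takes no time and is no camera call.
- r.sign_off(): hands the job in; it is judged then, once.
The state is a dict: "time_s": time; "joint_pos": joint angles; "dq": joint speeds; "joint_torque": joint torques, N m; "eef_pos": TCP position; "tool_rot": TCP orientation; "ft_force": force on the tool from outside, world axes, zero at the start; "moment": the same for the moment, N m; "grip_width": finger opening in mm; "finger_force": force on a finger pad.
Only numpy, scipy, OpenCV 4.12 (cv2) and the standard library are available. Lean on these libraries where they do the work, as an engineer would, in place of code of your own. Each camera call takes 0.05 s, during which the arm holds its last target. There are 200 camera calls.

## Working session

There is one attempt and no reset: what is moved stays moved. The work goes in short steps, Python scripts to look and compute and a tool call to move; the robot and the scene stay as the last step left them, time stands still between calls to the robot, and variables do not carry over. Pictures are saved under pics/ and viewed, at most 14 in all, crops included, and the job is handed in when it is done.

Besides the shell and the picture viewer there is one more tool, called after "Call:" as a command line: name --pt "numbers of a row" for each row, then --argument value for the rest. move_arm: Moves the arm, as the interface text tells. Its arguments: {"type":"object","properties":{"series":{"type":"array"},"jaw":{"type":"number"},"squeeze":{"type":"number"}},"required":["series"]}

```bash
mkdir -p pics; cat > h.py <<'E'
import numpy as np, cv2
from bench import r
def cal(n):
    c=r.calibration(n); K=np.array([[c['fx'],0,c['cx']],[0,c['fy'],c['cy']],[0,0,1.]])
    return K,cv2.Rodrigues(np.array(c['rvec'],float))[0],np.array(c['tvec'],float).reshape(3)
def proj(n,P):
    K,R,t=cal(n); p=(np.atleast_2d(P)@R.T+t)@K.T; return p[:,:2]/p[:,2:]
def at(n,uv,z):
    K,R,t=cal(n); d=R.T@np.linalg.solve(K,[uv[0],uv[1],1.]); C=-R.T@t
    return C+d*(z-C[2])/d[2]
def tri(a,b):
    A=[];B=[]
    for n,uv in (('side',a),('top',b)):
        K,R,t=cal(n); d=R.T@np.linalg.solve(K,[uv[0],uv[1],1.]); d/=np.linalg.norm(d); M=np.eye(3)-np.outer(d,d)
        A.append(M);B.append(M@(-R.T@t))
    X=np.linalg.lstsq(np.vstack(A),np.hstack(B),rcond=None)[0]; return X
def snap(n,f,crop=None,s=None):
    im=r.camera(n)[:,:,::-1]
    if crop: x0,y0,x1,y1=crop; im=im[y0:y1,x0:x1]
    if s: im=cv2.resize(im,None,fx=s,fy=s,interpolation=cv2.INTER_CUBIC)
    cv2.imwrite('pics/'+f,im)
E
python3 - <<'E'
from h import *
for n in('side','top'):
    snap(n,n+'0.png',None,1.42)
    K,R,t=cal(n);print(n,K[0,0],-R.T@t,R[2])
s=r.get_state();print(s,r.grasp_offset)
E
```

```text
side 468.50571380435423 [ 546.18414197 -925.31817513  766.52543861] [ 0.04643464  0.83328394 -0.55089173]
top 508.95247070372926 [ 463.15249541   66.9499764  1288.32485592] [ 0.12128249  0.02854842 -0.99220741]
{'time_s': 0.1, 'joint_pos': array([-1.44457266e+00,  4.91498383e-01,  1.55935684e+00, -1.90919760e-05,
        1.09169232e+00, -1.05595220e-01]), 'dq': array([ 1.17024374e-03, -4.65994443e-04, -2.62818645e-03,  2.83530442e-04,
        1.44576077e-04,  1.44194213e-05]), 'joint_torque': array([ 4.18399679e-03, -6.13622618e+01, -2.58606631e+01,  6.93655224e-02,
        4.69746091e-02, -5.49520723e-05]), 'eef_pos': array([ 143.58810292, -608.07948169,  214.131645  ]), 'tool_rot': array([-3.14064130e+00, -8.38049063e-05,  2.31827661e-01]), 'ft_force': array([ 0.53117271, -0.23448056, -0.39380482]), 'moment': array([-0.02004166, -0.01465127,  0.01011219]), 'finger_force': 0.0, 'grip_width': 94.90934792802702} -18.8
```

View pics/top0.png

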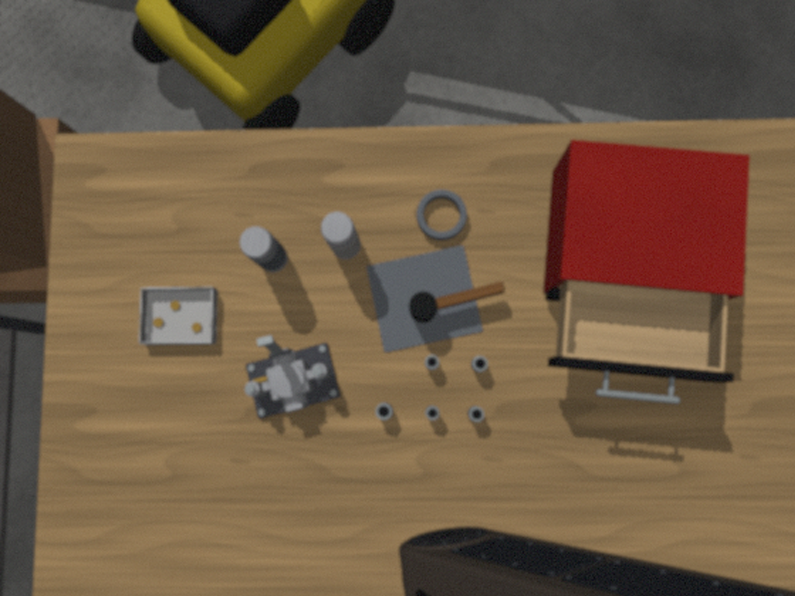

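View pics/side0.png

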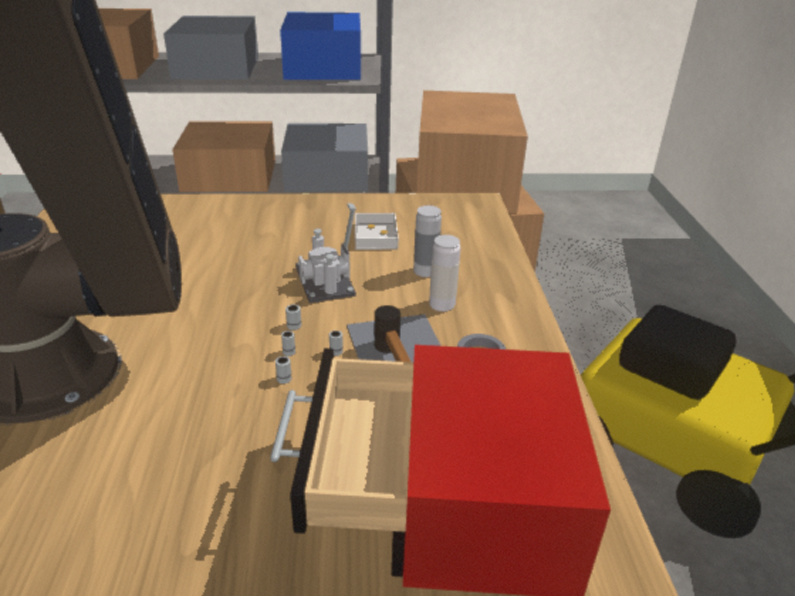

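Top view: the carburettor is around (293,380), mallet head at (424,306), and five sockets at (432,363), (480,364), (384,411), (432,413) and (477,414). The drawer is open and the tape and cans stand clear. The side view shows the strap upright and leaning slightly, with its tip at (351,208). I'll zoom in on both.

```bash
python3 - <<'E'
from h import *
snap('top','top1.png',(165,165,365,312),4)
snap('side','side1.png',(185,135,335,275),4.2)
E
```

```text
(no output)
```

View pics/top1.png

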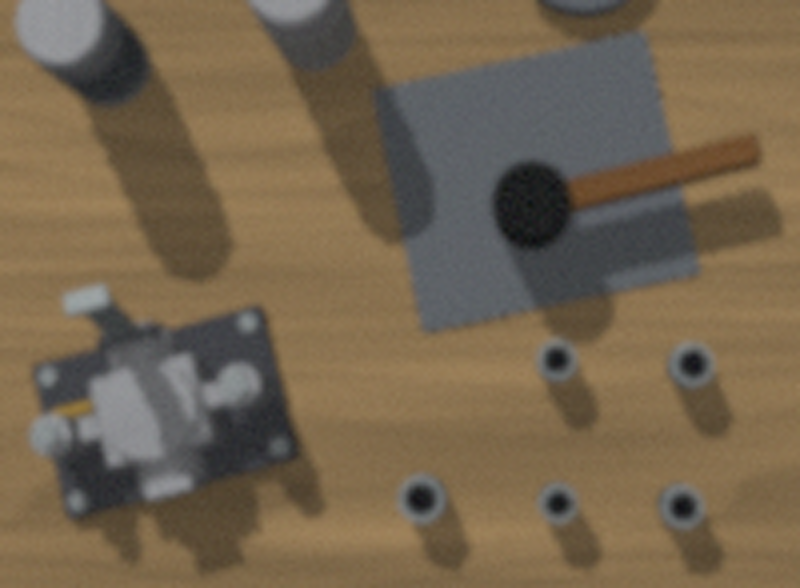

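View pics/side1.png

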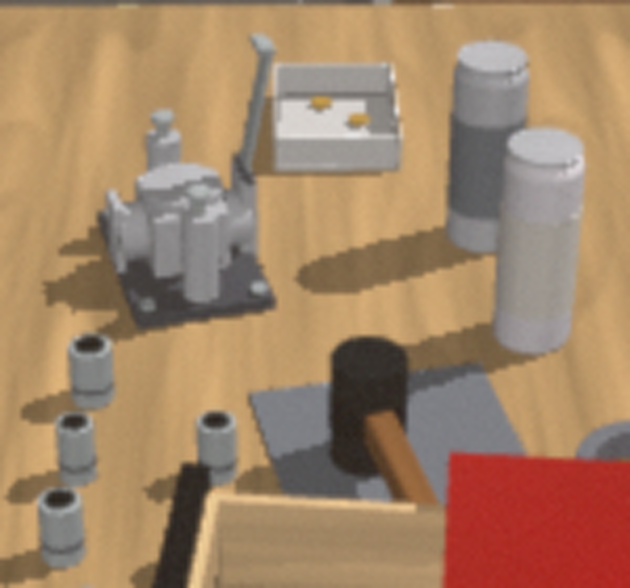

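Top crop: pins at (50,434) and (240,384), strap tip at (88,299), mallet head at (532,205) with handle end at (757,150), and sockets at (557,360), (692,364), (421,499), (558,503), (682,507). Side crop: pins at (162,117) and (202,192), strap tip at (262,43), mallet top at (369,355).

```bash
python3 - <<'E'
from h import *
np.set_printoptions(precision=1,suppress=True)
T=lambda u,v:((u+.5)/4-.5+165,(v+.5)/4-.5+165)
S=lambda u,v:((u+.5)/4.2-.5+185,(v+.5)/4.2-.5+135)
F=lambda u,v:((u+.5)/1.42-.5,(v+.5)/1.42-.5)
for n,a,b in [('pinL',S(162,117),T(50,434)),('pinR',S(202,192),T(240,384)),('tip',S(262,43),T(88,299)),('mal',S(369,355),T(532,205)),
 ('sA',S(90,345),T(421,499)),('sB',S(75,421),T(558,503)),('sC',S(60,498),T(682,507)),('sD',S(217,420),T(557,360)),
 ('hL',F(289,395),F(601,393)),('hR',F(276,455),F(678,399))]:
    X=tri(a,b); print(n,X, 'reproj err',np.linalg.norm(proj('side',X)[0]-a),np.linalg.norm(proj('top',X)[0]-b))
for n,b,z in [('pinL',T(50,434),97),('pinR',T(240,384),97),('mal',T(532,205),79),('hend',T(757,150),54),('hmid',T(660,174),54),('sA',T(421,499),42),('sB',T(558,503),42),('sC',T(682,507),42),('sD',T(557,360),42),('sE',T(692,364),42)]+\
 [('plate',T(*c),12) for c in((35,365),(260,308),(298,455),(72,518))]+[('mat',T(*c),3) for c in((378,90),(650,33),(698,270),(425,331))]+[('drfrontL',F(549,361),145),('drfrontR',F(733,377),145),('chTopFL',F(566,279),170),('chTopFR',F(744,295),170),('canB',F(262,243),150),('canA',F(337,227),150),('tape',F(442,215),22),('handleL',F(601,393),130),('handleR',F(678,399),130)]:
    print(n,at('top',b,z))
m=np.mean([at('top',T(*c),3) for c in((378,90),(650,33),(698,270),(425,331))],0);print('matc',m)
m=np.mean([at('top',T(*c),12) for c in((35,365),(260,308),(298,455),(72,518))],0);print('platec',m)
E
```

```text
pinL [470.2 346.5  95.1] reproj err 0.038149796214265425 0.049597619856280126
pinR [499.9 234.8  96.6] reproj err 0.646675234074733 0.7868291079316857
tip [543.4 308.5 172.1] reproj err 0.014673664878324163 0.019225537959507596
mal [605.2  62.5  80.1] reproj err 0.7372803496398361 0.7931344721446031
sA [429.7 131.9  42.5] reproj err 0.20100398880717868 0.22581827900269263
sB [426.5  49.   43. ] reproj err 0.1586856009994285 0.16900368665545581
sC [423.5 -25.7  43. ] reproj err 0.16855286392581706 0.17058635468138375
sD [513.   48.4  42.8] reproj err 0.2623140564840425 0.2776082897627144
hL [ 455.8 -216.   132.7] reproj err 0.6626741979363037 0.5931662955140722
hR [ 447.  -333.4  137.9] reproj err 0.15256084379901338 0.12301125136675675
pinL [470.  346.1  97. ]
pinR [498.1 234.6  97. ]
mal [603.5  62.5  79. ]
hend [638.4 -75.2  54. ]
hmid [624.4 -15.9  54. ]
sA [429.1 131.9  42. ]
sB [426.1  49.   42. ]
sC [423.1 -25.8  42. ]
sD [512.4  48.3  42. ]
sE [509.1 -33.7  42. ]
plate [513.7 376.2  12. ]
plate [548.1 234.2  12. ]
plate [456.1 210.1  12. ]
plate [418.4 351.4  12. ]
mat [687.7 159.9   3. ]
mat [722.3 -14.8   3. ]
mat [569.7 -42.    3. ]
mat [533.  130.8   3. ]
drfrontL [ 507.7 -134.   145. ]
drfrontR [ 480.  -417.4  145. ]
chTopFL [ 633.6 -160.2  170. ]
chTopFR [ 605.  -431.5  170. ]
canB [701.9 320.7 150. ]
canA [726.4 199.4 150. ]
tape [774.9  25.9  22. ]
handleL [ 457.  -216.5  130. ]
handleR [ 446.6 -336.2  130. ]
matc [628.2  58.5   3. ]
platec [484.1 293.   12. ]
```

Call:
move_arm --pt "0 0 -0.005 -10.1" --pt "0 0 -0.005 -10.1" --pt "0 0 -0.005 -10.1" --pt "0 0 -0.005 -10.1" --pt "0 0 -0.005 -10.1" --pt "0 0 -0.005 -10.1" --pt "0 0 -0.005 -10.1" --pt "0 0 -0.005 -10.1" --pt "0 0 -0.005 -10.1" --pt "0 0 0 -0.15" --jaw 0 --squeeze 30

```text
time_s: 1.45
eef_pos: [143.6, -608.3, 259.8]
tool_rot: [-3.142, 0.0, 1.82]
ft_force: [0.1, 0.2, -0.4]
grip_width: 2.3
finger_force: 0.0
```

```bash
cat >> h.py <<'E'
W=np.array([[-np.sin(.25),np.cos(.25)],[np.cos(.25),np.sin(.25)]])
def ab(x,y): return W@np.array([x,y])
def st():
    s=r.get_state(); print('t',round(s['time_s'],2),'ab',ab(*s['eef_pos'][:2]).round(1),'xyz',s['eef_pos'].round(1),'rot',s['tool_rot'].round(3),'w',round(s['grip_width'],1),'q',s['joint_pos'].round(2),'F',s['ft_force'].round(1))
E
python3 - <<'E'
from h import *
st()
for n,p in dict(pinL=(470,346.3),pinR=(498.8,234.7),carb=(484.4,290.5),tip=(543.4,308.5),mal=(604.3,62.5),hend=(638.4,-75.2),hmid=(624.4,-15.9),sA=(429.5,131.9),sB=(426.3,49),sC=(423.3,-25.8),sD=(512.7,48.3),sE=(509.1,-33.7),via=(500,-300),matc=(628.2,58.5)).items(): print(n,ab(*p).round(1))
E
```

```text
t 1.45 ab [-625.   -11.4] xyz [ 143.6 -608.3  259.8] rot [-3.142  0.     1.82 ] w 2.3 q [-1.44  0.45  1.5   0.    1.19 -1.69] F [ 0.1  0.2 -0.4]
pinL [219.3 541.1]
pinR [104.  541.4]
carb [161.6 541.2]
tip [164.5 602.8]
mal [-88.9 601. ]
hend [-230.8  599.9]
hmid [-169.9  601.1]
sA [ 21.5 448.8]
sB [-58.  425.2]
sC [-129.7  403.8]
sD [-80.  508.7]
sE [-158.6  484.9]
via [-414.4  410.2]
matc [-98.7 623.1]
```

Call:
move_arm --pt "0.0264 0.0527 0 0" --pt "0.0264 0.0527 0 0" --pt "0.0264 0.0527 0 0" --pt "0.0264 0.0527 0 0" --pt "0.0264 0.0527 0 0" --pt "0.0264 0.0527 0 0" --pt "0.0264 0.0527 0 0" --pt "0.0264 0.0527 0 0" --pt "0.05 0.021 0 0" --pt "0.05 0.021 0 0"

```text
time_s: 2.7
eef_pos: [516.0, -190.2, 259.0]
tool_rot: [-3.141, -0.0, 1.816]
ft_force: [1.1, -0.4, 0.2]
grip_width: 0.2
finger_force: 0.0
```

Call:
move_arm --pt "0.053 0.022 0 0" --pt "0.053 0.022 0 0" --pt "0.053 0.022 0 0" --pt "0.053 0.022 0 0" --pt "0.053 0.022 0 0" --pt "0.053 0.022 0 0" --pt "0.053 0.022 0 0" --pt "0.053 0.022 0 0" --pt "0.053 0.022 0 0" --pt "0 0 0 0"

```text
time_s: 3.95
eef_pos: [589.0, 322.5, 258.3]
tool_rot: [-3.141, -0.0, 1.82]
ft_force: [-0.5, 0.3, -0.6]
grip_width: 0.4
finger_force: 0.0
```

```bash
python3 -c "
from h import *
st()"
```

```text
t 3.95 ab [166.8 650.5] xyz [589.  322.5 258.3] rot [-3.141 -0.     1.82 ] w 0.4 q [0.4  0.52 1.38 0.   1.24 0.15] F [-0.5  0.3 -0.6]
```

Call:
move_arm --pt "-0.005 0 0.058 0" --pt "0 0 0.06 0" --pt "0 -0.016 0 0" --pt "0 -0.016 0 0" --pt "0 -0.0165 0 0" --pt "0 -0.012 0 0" --pt "0 -0.012 0.003 0" --pt "0 -0.01 0.005 0" --pt "0 -0.01 0.005 0" --pt "0 0 0 0"

```text
time_s: 5.2
eef_pos: [500.2, 291.2, 128.0]
tool_rot: [-3.14, 0.0, 1.821]
ft_force: [-0.4, -0.8, 0.9]
grip_width: 0.4
finger_force: 0.0
```

Call:
move_arm --pt "0 -0.008 0.0085 0" --pt "0 -0.007 0.0085 0" --pt "0 -0.004 0.008 0" --pt "0 -0.003 0.007 0" --pt "0 -0.002 0.006 0" --pt "0 -0.001 0.005 0" --pt "0 0 0.005 0" --pt "0 0 0.001 0" --pt "0 0 0 0"

```text
time_s: 6.32
eef_pos: [477.1, 285.2, 79.6]
tool_rot: [3.141, 0.0, 1.821]
ft_force: [-1.6, -0.4, 0.1]
grip_width: 0.4
finger_force: 0.0
```

```bash
python3 -c "
from h import *
st()"
```

```text
t 6.33 ab [158.3 532.8] xyz [477.1 285.2  79.6] rot [3.141 0.    1.821] w 0.4 q [ 0.42  0.57  1.86 -0.    0.71  0.17] F [-1.6 -0.4  0.1]
```

Call:
move_arm --pt "0 0 0.001 0" --pt "0 0 0.001 0" --pt "0 0 0.001 0" --pt "0 0 0 0"

```text
time_s: 6.82
eef_pos: [477.0, 285.2, 76.8]
tool_rot: [3.141, 0.0, 1.821]
ft_force: [-0.3, 0.5, 3.5]
grip_width: 0.5
finger_force: 1.7
```

```bash
python3 -c "
from h import *
st();snap('side','side2.png',(185,135,335,275),4.2)"
```

```text
t 6.83 ab [158.3 532.7] xyz [477.  285.2  76.8] rot [3.141 0.    1.821] w 0.5 q [ 0.42  0.57  1.86 -0.    0.7   0.17] F [-0.3  0.5  3.5]
```

View pics/side2.png

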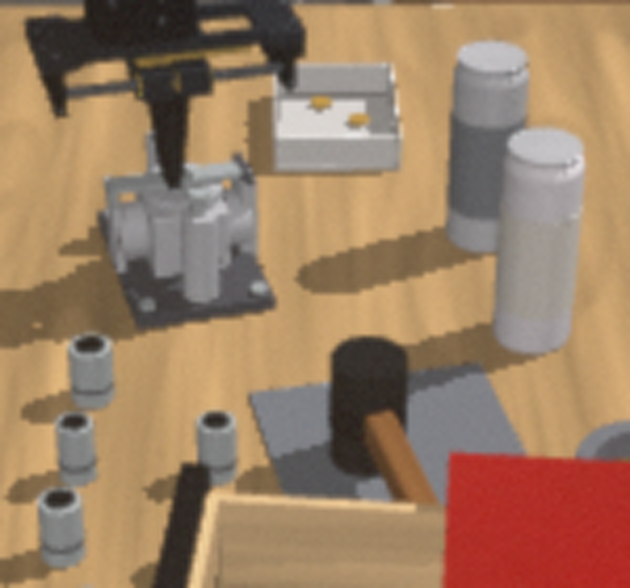

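The side picture shows the strap lying level over the cover, pressed by the fingertip at about (175,185). I'll press a little more to seat it.

Call:
move_arm --pt "0 0 0.001 0" --pt "0 0 0.001 0" --pt "0 0 0 0" --pt "0 0 0 0"

```text
time_s: 7.38
eef_pos: [477.1, 285.3, 76.4]
tool_rot: [3.14, -0.0, 1.821]
ft_force: [-5.7, -3.1, 23.9]
grip_width: 0.9
finger_force: 12.2
```

Call:
move_arm --pt "0 0 -0.055 0" --pt "0 0 -0.055 0" --pt "-0.0487 0.0113 0 0" --pt "-0.0487 0.0113 0 0" --pt "-0.0487 0.0113 0 0" --pt "-0.0487 0.0113 0 0" --pt "-0.0487 0.0113 0 0" --pt "-0.0487 0.0113 0 0" --pt "0 0 0 0" --jaw 0.06

```text
time_s: 8.5
eef_pos: [615.9, 16.0, 184.0]
tool_rot: [-3.141, 0.0, 1.817]
ft_force: [-0.4, -0.3, -0.2]
grip_width: 59.8
finger_force: 0.0
```

```bash
python3 - <<'E'
from h import *
st()
E
```

```text
t 8.5 ab [-136.9  600.7] xyz [615.9  16.  184. ] rot [-3.141  0.     1.817] w 59.8 q [-0.08  0.51  1.62 -0.    1.02 -0.33] F [-0.4 -0.3 -0.2]
```

Call:
move_arm --pt "0.002 0 0.055 0" --pt "0 0 0.055 0" --pt "0 0 0.03 0" --pt "0 0 0.02 0" --pt "0 0 0 0"

```text
time_s: 9.12
eef_pos: [613.3, 21.6, 23.3]
tool_rot: [-3.139, -0.001, 1.822]
ft_force: [-0.6, -0.3, -0.0]
grip_width: 60.2
finger_force: 0.0
```

Call:
move_arm --pt "0 0 0 0" --pt "0 0 0 0" --pt "0 0 0 0" --pt "0 0 0 0" --pt "0 0 0 0" --pt "0 0 -0.003 0" --pt "0 0 -0.007 0" --pt "0 0 -0.01 0" --pt "0 0 0 0" --jaw 0 --squeeze 55

```text
time_s: 10.25
eef_pos: [614.9, 20.8, 45.7]
tool_rot: [3.14, 0.001, 1.821]
ft_force: [-0.2, 0.1, -4.2]
grip_width: 19.6
finger_force: 54.8
```

```bash
python3 - <<'E'
from h import *
st()
snap('side','side3.png',(185,135,335,275),4.2)
E
```

```text
t 10.25 ab [-132.   600.9] xyz [614.9  20.8  45.7] rot [3.140e+00 1.000e-03 1.821e+00] w 19.6 q [-0.07  0.68  1.73 -0.    0.73 -0.32] F [-0.2  0.1 -4.2]
```

View pics/side3.png

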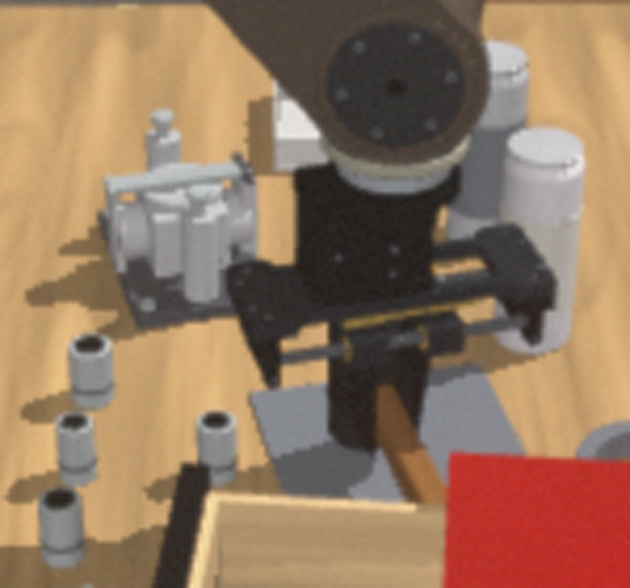

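The side picture shows the mallet held clear of the mat at about (370,420) and the strap lying level across (110-240, 180). Next is the right pin.

Call:
move_arm --pt "0 0 -0.052 0" --pt "0 0 -0.052 0" --pt "0.0388 -0.0119 0 0" --pt "0.0388 -0.0119 0 0" --pt "0.0388 -0.0119 0 0" --pt "0.0388 -0.0119 0 0" --pt "0.0388 -0.0119 0 0" --pt "0 0 0 0" --pt "0 0 0 0"

```text
time_s: 11.42
eef_pos: [508.9, 193.9, 148.6]
tool_rot: [3.142, 0.0, 1.821]
ft_force: [0.9, -0.4, -4.8]
grip_width: 19.9
finger_force: 55.0
```

```bash
python3 - <<'E'
from h import *
st()
snap('top','top2.png',(165,165,365,312),4)
E
```

```text
t 11.43 ab [ 62.  541.1] xyz [508.9 193.9 148.6] rot [3.142 0.    1.821] w 19.9 q [ 0.24  0.46  1.83 -0.    0.85 -0.01] F [ 0.9 -0.4 -4.8]
```

View pics/top2.png

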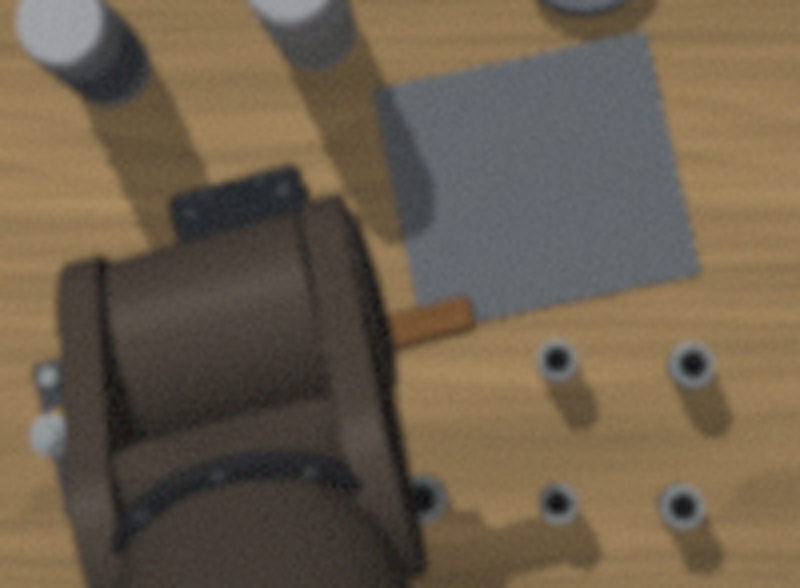

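The top picture shows the wrist hiding the right pin with the mallet handle end at (470,312). The sockets haven't moved. Pressing the mallet down.

Call:
move_arm --pt "0 0 0.014 0" --pt "0 0 0.013 0" --pt "0 0 0.003 0" --pt "0 0 0.003 0" --pt "0 0 0.003 0" --pt "0 0 0.003 0" --pt "0 0 0.003 0" --pt "0 0 0.002 0" --pt "0 0 0 0"

```text
time_s: 12.6
eef_pos: [509.3, 193.7, 105.6]
tool_rot: [3.14, 0.001, 1.821]
ft_force: [-2.6, -9.8, 15.8]
grip_width: 19.6
finger_force: 55.0
```

```bash
python3 - <<'E'
from h import *
st()
snap('side','side4.png',(205,150,265,220),8)
E
```

```text
t 12.6 ab [ 61.6 541.4] xyz [509.3 193.7 105.6] rot [3.140e+00 1.000e-03 1.821e+00] w 19.6 q [ 0.24  0.52  1.87 -0.    0.75 -0.01] F [-2.6 -9.8 15.8]
```

View pics/side4.png

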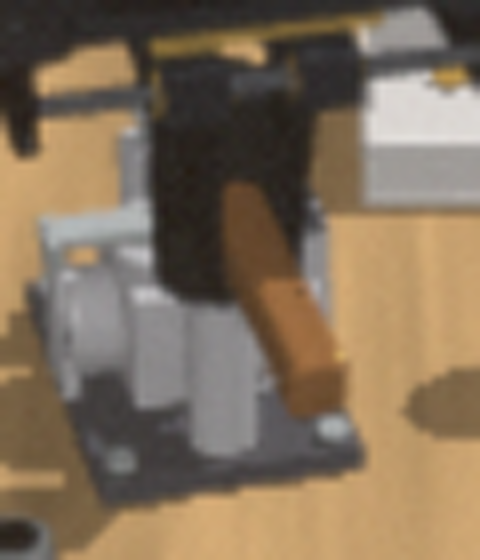

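The side crop shows the mallet head at (230,240) pressing on the right post and the pin head hidden beneath it. I'll push a few mm further to confirm it has bottomed.

Call:
move_arm --pt "0 0 0.001 0" --pt "0 0 0.001 0" --pt "0 0 0 0"

```text
time_s: 13.02
eef_pos: [509.6, 193.3, 104.2]
tool_rot: [3.139, 0.001, 1.821]
ft_force: [-4.1, -13.8, 21.8]
grip_width: 19.7
finger_force: 55.0
```

Call:
move_arm --pt "0 0 -0.01 0" --pt "0 0 -0.036 0" --pt "0.0387 0 0 0" --pt "0.0387 0 0 0" --pt "0.0387 0 0 0" --pt "0 0 0 0" --pt "0 0 0 0"

```text
time_s: 13.9
eef_pos: [479.8, 306.5, 148.2]
tool_rot: [-3.141, 0.0, 1.821]
ft_force: [0.3, -1.1, -3.2]
grip_width: 19.9
finger_force: 55.0
```

```bash
python3 - <<'E'
from h import *
st()
snap('side','side5.png',(205,130,265,200),8)
print(proj('side',[[498.8,234.7,97],[498.8,234.7,85],[498.8,234.7,78]]))
E
```

```text
t 13.9 ab [178.3 540.7] xyz [479.8 306.5 148.2] rot [-3.141  0.     1.821] w 19.9 q [0.45 0.49 1.77 0.   0.88 0.2 ] F [ 0.3 -1.1 -3.2]
[[231.6714172  180.27587524]
 [231.79110481 183.91588008]
 [231.86037875 186.02267654]]
```

View pics/side5.png

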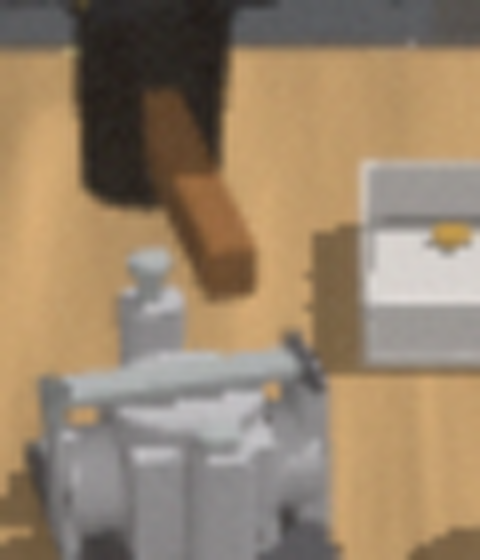

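The crop shows the right post with its pin sunk and the proud left pin head at (150,262) under the mallet. The strap is level. Now driving the left pin.

Call:
move_arm --pt "-0.001 0 0.014 0" --pt "0 0 0.013 0" --pt "0 0 0.003 0" --pt "0 0 0.003 0" --pt "0 0 0.003 0" --pt "0 0 0.003 0" --pt "0 0 0.003 0" --pt "0 0 0.002 0" --pt "0 0 0.002 0" --pt "0 0 0 0"

```text
time_s: 15.2
eef_pos: [480.7, 305.2, 103.7]
tool_rot: [3.14, 0.001, 1.821]
ft_force: [-0.8, -10.4, 16.6]
grip_width: 19.5
finger_force: 55.0
```

Call:
move_arm --pt "0 0 0.001 0" --pt "0 0 0.001 0" --pt "0 0 0 0"

```text
time_s: 15.58
eef_pos: [480.8, 304.8, 102.3]
tool_rot: [3.14, 0.001, 1.821]
ft_force: [-2.9, -14.2, 22.5]
grip_width: 19.7
finger_force: 55.0
```

Call:
move_arm --pt "0 0 -0.01 0" --pt "0 0 -0.041 0" --pt "-0.0513 0.0098 0 0" --pt "-0.0513 0.0098 0 0" --pt "-0.0513 0.0098 0 0" --pt "-0.0513 0.0098 0 0" --pt "-0.0513 0.0098 0 0" --pt "-0.0513 0.0098 0 0" --pt "0 0 0.05 0" --pt "0 0 0.03 0"

```text
time_s: 16.82
eef_pos: [612.9, 21.5, 69.2]
tool_rot: [-3.14, -0.001, 1.819]
ft_force: [0.1, -0.5, -4.4]
grip_width: 20.0
finger_force: 55.0
```

```bash
python3 - <<'E'
from h import *
st()
snap('side','side6.png',(185,135,335,275),5.3)
im=cv2.imread('pics/side6.png');cv2.imwrite('pics/side6.png',im[:600])
E
```

```text
t 16.82 ab [-130.8  599.2] xyz [612.9  21.5  69.2] rot [-3.140e+00 -1.000e-03  1.819e+00] w 20.0 q [-0.07  0.65  1.72  0.    0.78 -0.32] F [ 0.1 -0.5 -4.4]
```

View pics/side6.png

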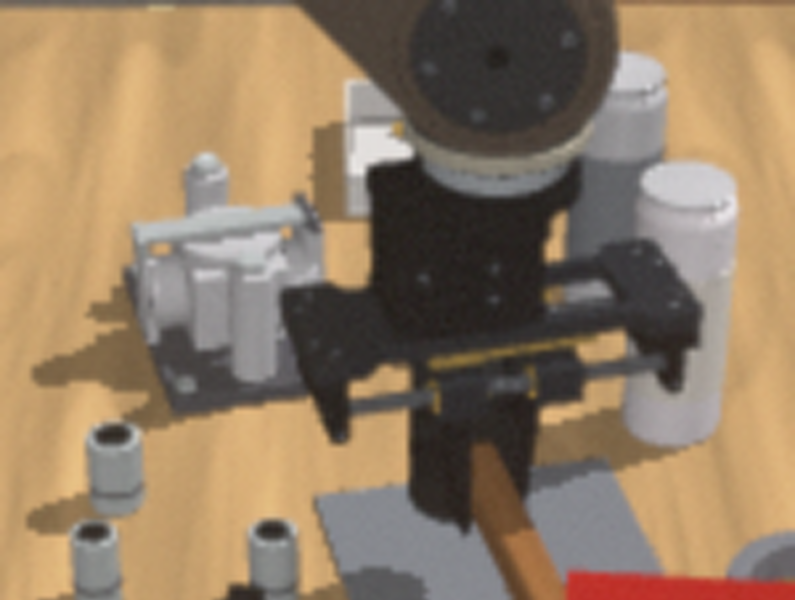

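The picture shows both pins seated on their posts at (207,165) and (255,262), the strap level, and the mallet held over the mat. Lowering it now.

Call:
move_arm --pt "0 0 0.03 0" --pt "0 0 0.009 0" --pt "0 0 0.002 0" --pt "0 0 0.002 0" --pt "0 0 0.001 0" --pt "0 0 0 0" --pt "0 0 0 0"

```text
time_s: 17.75
eef_pos: [613.6, 21.9, 27.9]
tool_rot: [3.141, 0.0, 1.821]
ft_force: [-0.8, 0.1, -3.9]
grip_width: 19.9
finger_force: 55.0
```

Call:
move_arm --pt "0 0 0.0015 0" --pt "0 0 0.001 0" --pt "0 0 0.001 0" --pt "0 0 0.001 0" --pt "0 0 0 0" --pt "0 0 0 0"

```text
time_s: 18.5
eef_pos: [613.4, 21.9, 23.1]
tool_rot: [3.142, 0.0, 1.821]
ft_force: [-0.4, 0.4, -3.8]
grip_width: 19.5
finger_force: 55.0
```

Call:
move_arm --pt "0 0 0.001 0" --pt "0 0 0.001 0" --pt "0 0 0.001 0" --pt "0 0 0 0" --pt "0 0 0 0"

```text
time_s: 19.12
eef_pos: [613.7, 21.7, 22.0]
tool_rot: [3.14, 0.001, 1.821]
ft_force: [-5.0, -2.6, 16.1]
grip_width: 20.0
finger_force: 55.0
```

Call:
move_arm --pt "0 0 -0.001 0" --pt "0 0 0 0" --pt "0 0 0 0" --pt "0 0 0 0" --pt "0 0 -0.02 0" --pt "0 0 -0.06 0" --pt "0 0 -0.05 0" --pt "0 0 0 0" --pt "0 0 0 0" --jaw 0.056

```text
time_s: 20.25
eef_pos: [613.0, 21.9, 150.4]
tool_rot: [-3.141, -0.0, 1.821]
ft_force: [-0.1, -0.3, 0.1]
grip_width: 56.3
finger_force: 0.0
```

```bash
python3 - <<'E'
from h import *
st()
snap('top','top3.png',(165,165,365,312),4)
E
```

```text
t 20.25 ab [-130.4  599.4] xyz [613.   21.9 150.4] rot [-3.141 -0.     1.821] w 56.3 q [-0.07  0.54  1.66 -0.    0.94 -0.32] F [-0.1 -0.3  0.1]
```

View pics/top3.png

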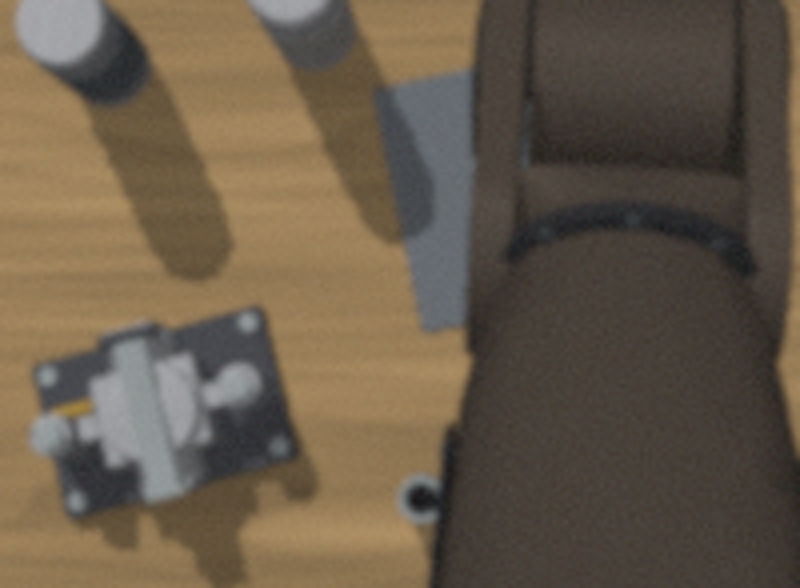

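The top picture shows the strap closed down the carburettor centre and both pins in place. The wrist hides the mallet. Picking sockets now, starting with sE.

Call:
move_arm --pt "-0.0094 -0.0382 0 0" --pt "-0.0094 -0.0382 0 0" --pt "-0.0094 -0.0381 0 0" --pt "0 0 0.05 0" --pt "0 0 0.05 0" --pt "0 0 0.03 0" --pt "0 0 0.012 0" --pt "0 0 0 0"

```text
time_s: 21.3
eef_pos: [509.0, -33.7, 8.4]
tool_rot: [-3.14, -0.001, 1.821]
ft_force: [0.2, 0.2, 0.6]
grip_width: 56.1
finger_force: 0.0
```

Call:
move_arm --pt "0 0 0 0" --pt "0 0 0 0" --pt "0 0 0 0" --pt "0 0 0 0" --pt "0 0 -0.01 0" --pt "0 0 -0.05 0" --pt "0 0 -0.055 0" --pt "0 0 -0.05 0" --pt "0 0 0 0" --jaw 0 --squeeze 25

```text
time_s: 22.42
eef_pos: [510.7, -33.9, 177.9]
tool_rot: [3.135, 0.003, 1.821]
ft_force: [0.6, 0.4, -1.2]
grip_width: 26.7
finger_force: 25.0
```

```bash
python3 -c "
from h import *
st()"
```

```text
t 22.43 ab [-159.2  486.4] xyz [510.7 -33.9 177.9] rot [3.135e+00 3.000e-03 1.821e+00] w 26.7 q [-0.2   0.37  1.88 -0.    0.88 -0.45] F [ 0.6  0.4 -1.2]
```

Call:
move_arm --pt "-0.055 -0.0088 0 0" --pt "-0.055 -0.0088 0 0" --pt "-0.055 -0.0088 0 0" --pt "-0.055 -0.0088 0 0" --pt "-0.055 -0.0088 0 0" --pt "-0.055 -0.0088 0 0" --pt "0 0 0 0" --pt "0 0 0.04 0" --pt "0 0 0.02 0" --pt "0 0 0 0"

```text
time_s: 23.68
eef_pos: [539.2, -365.0, 112.0]
tool_rot: [-3.139, -0.004, 1.821]
ft_force: [-0.5, 1.0, 0.4]
grip_width: 26.5
finger_force: 25.0
```

```bash
python3 - <<'E'
from h import *
st()
snap('side','side7.png',(180,230,440,420),3)
E
```

```text
t 23.68 ab [-487.   432.1] xyz [ 539.2 -365.   112. ] rot [-3.139 -0.004  1.821] w 26.5 q [-0.7   0.64  1.59  0.    0.92 -0.95] F [-0.5  1.   0.4]
```

View pics/side7.png

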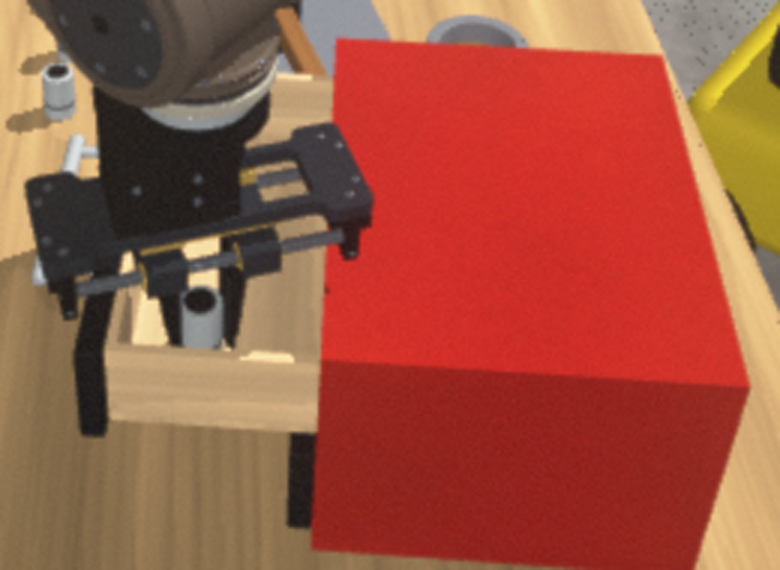

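The picture shows the first socket at (202,318), held inside the drawer behind its side wall and clear of the chest. Lowering and releasing.

Call:
move_arm --pt "0 0 0.004 0" --pt "0 0 0.003 0" --pt "0 0 0 0" --pt "0 0 0 0"

```text
time_s: 24.22
eef_pos: [540.1, -366.6, 107.4]
tool_rot: [3.141, 0.0, 1.821]
ft_force: [-0.8, -0.2, -1.9]
grip_width: 26.9
finger_force: 25.0
```

Call:
move_arm --pt "0 0 0 0" --pt "0 0 0 0" --pt "0 0 0 0" --pt "0 0 -0.02 0" --pt "0 0 -0.045 0" --pt "0 0 0 0" --jaw 0.045

```text
time_s: 24.98
eef_pos: [541.1, -367.4, 175.5]
tool_rot: [3.138, 0.005, 1.821]
ft_force: [-1.1, 0.1, -1.1]
grip_width: 45.1
finger_force: 0.0
```

```bash
cat >> h.py <<'E'
def holes(P):
    g=cv2.GaussianBlur(cv2.cvtColor(r.camera('top'),cv2.COLOR_RGB2GRAY),(3,3),0)
    for n,(x,y) in P.items():
        u,v=proj('top',[x,y,42])[0]; u0,v0=int(u)-14,int(v)-14
        w=g[v0:v0+29,u0:u0+29]; c=cv2.resize(w,None,fx=4,fy=4,interpolation=cv2.INTER_CUBIC)
        h=cv2.HoughCircles(c,cv2.HOUGH_GRADIENT,1,30,param1=120,param2=12,minRadius=14,maxRadius=28)
        q=[] if h is None else [at('top',((p[0]+.5)/4-.5+u0,(p[1]+.5)/4-.5+v0),42) for p in h[0][:2]]
        print(n,[(k.round(1)[:2],ab(*k[:2]).round(1)) for k in q])
S=dict(sA=(429.5,131.9),sB=(426.3,49),sC=(423.3,-25.8),sD=(512.7,48.3))
E
python3 -c "
from h import *
st();holes(S)"
```

```text
t 24.98 ab [-489.8  433.4] xyz [ 541.1 -367.4  175.5] rot [3.138 0.005 1.821] w 45.1 q [-0.7   0.57  1.53 -0.    1.04 -0.95] F [-1.1  0.1 -1.1]
sA []
sB []
sC []
sD []
```

```bash
cat >> h.py <<'E'
def drift(names):
    g=r.camera('top')[:,:,::-1]; t=cv2.resize(cv2.imread('pics/top1.png'),(200,147),interpolation=cv2.INTER_AREA)
    for n in names:
        u,v=proj('top',[*S[n],38])[0]; u,v=int(round(u)),int(round(v))
        T=t[v-165-6:v-165+7,u-165-6:u-165+7]; u0,v0=u-30,v-30
        m=cv2.matchTemplate(g[v0:v0+61,u0:u0+61].copy(),T.copy(),cv2.TM_CCOEFF_NORMED); _,s,_,p=cv2.minMaxLoc(m)
        d=(p[0]+6-30,p[1]+6-30); print(n,'score',round(s,2),'px',d, at('top',(u+d[0],v+d[1]),42)[:2]-at('top',(u,v),42)[:2])
E
python3 -c "
from h import *
drift(S)"
```

```text
sA score 1.0 px (0, 0) [0. 0.]
sB score 0.99 px (0, 0) [0. 0.]
sC score 1.0 px (0, 0) [0. 0.]
sD score 0.99 px (0, 0) [0. 0.]
```

Call:
move_arm --pt "0.0513 -0.0041 0 0" --pt "0.0513 -0.0041 0 0" --pt "0.0513 -0.0041 0 0" --pt "0.0513 -0.0041 0 0" --pt "0.0513 -0.0041 0 0" --pt "0.0513 -0.0041 0 0" --pt "0.0513 -0.0041 0 0" --pt "0 0 0 0" --jaw 0.056

```text
time_s: 26.08
eef_pos: [421.6, -23.4, 171.4]
tool_rot: [-3.14, -0.001, 1.824]
ft_force: [-0.1, 0.3, 0.6]
grip_width: 55.9
finger_force: 0.0
```

```bash
python3 -c "
from h import *
st()"
```

```text
t 26.07 ab [-127.   402.7] xyz [421.6 -23.4 171.4] rot [-3.140e+00 -1.000e-03  1.824e+00] w 55.9 q [-0.21  0.27  2.08  0.    0.79 -0.47] F [-0.1  0.3  0.6]
```

Call:
move_arm --pt "-0.001 0.001 0.05 0" --pt "0 0 0.05 0" --pt "0 0 0.04 0" --pt "0 0 0.022 0" --pt "0 0 0 0"

```text
time_s: 26.7
eef_pos: [423.8, -26.9, 8.4]
tool_rot: [-3.138, -0.002, 1.82]
ft_force: [-0.2, 0.1, -0.1]
grip_width: 56.1
finger_force: 0.0
```

Call:
move_arm --pt "0 0 0 0" --pt "0 0 0 0" --pt "0 0 0 0" --pt "0 0 0 0" --pt "0 0 -0.01 0" --pt "0 0 -0.05 0" --pt "0 0 -0.055 0" --pt "0 0 -0.05 0" --pt "0 0 0 0" --pt "0 0 0 0" --jaw 0

```text
time_s: 27.95
eef_pos: [424.0, -26.3, 174.8]
tool_rot: [-3.141, -0.0, 1.821]
ft_force: [-0.2, 0.5, -0.9]
grip_width: 25.2
finger_force: 25.0
```

```bash
python3 -c "
from h import *
st();drift(['sA','sB','sD'])"
```

```text
t 27.95 ab [-130.4  404.3] xyz [424.  -26.3 174.8] rot [-3.141 -0.     1.821] w 25.2 q [-0.22  0.27  2.07 -0.    0.8  -0.47] F [-0.2  0.5 -0.9]
sA score 1.0 px (0, 0) [0. 0.]
sB score 1.0 px (0, 0) [0. 0.]
sD score 0.99 px (0, 0) [0. 0.]
```

Call:
move_arm --pt "-0.0532 0.0071 0 0" --pt "-0.0532 0.0071 0 0" --pt "-0.0532 0.0071 0 0" --pt "-0.0532 0.0071 0 0" --pt "-0.0532 0.0071 0 0" --pt "-0.0532 0.0071 0 0" --pt "0 0 0 0" --pt "0 0 0.04 0" --pt "0 0 0.02 0" --pt "0 0 0.0075 0"

```text
time_s: 29.25
eef_pos: [543.9, -323.9, 105.4]
tool_rot: [-3.139, -0.003, 1.821]
ft_force: [-0.2, 6.9, 32.5]
grip_width: 25.6
finger_force: 25.0
```

Call:
move_arm --pt "0 0 0 0" --pt "0 0 0 0"

```text
time_s: 29.5
eef_pos: [544.8, -324.9, 107.8]
tool_rot: [-3.142, 0.0, 1.821]
ft_force: [0.5, 0.5, -0.6]
grip_width: 25.9
finger_force: 25.0
```

Call:
move_arm --pt "0 0 0 0" --pt "0 0 0 0" --pt "0 0 0 0" --pt "0 0 -0.02 0" --pt "0 0 -0.045 0" --pt "0 0 0 0" --pt "0 0 0 0" --jaw 0.042

```text
time_s: 30.38
eef_pos: [544.6, -325.0, 172.3]
tool_rot: [-3.141, -0.0, 1.821]
ft_force: [-0.2, -0.2, -0.7]
grip_width: 42.3
finger_force: 0.0
```

```bash
python3 -c "
from h import *
st();drift(['sA','sB','sD'])"
```

```text
t 30.38 ab [-449.6  447.2] xyz [ 544.6 -325.   172.3] rot [-3.141 -0.     1.821] w 42.3 q [-0.64  0.55  1.58 -0.    1.01 -0.89] F [-0.2 -0.2 -0.7]
sA score 1.0 px (0, 0) [0. 0.]
sB score 1.0 px (0, 0) [0. 0.]
sD score 0.99 px (0, 0) [0. 0.]
```

Call:
move_arm --pt "0.049 -0.0027 0 0" --pt "0.049 -0.0027 0 0" --pt "0.049 -0.0027 0 0" --pt "0.049 -0.0027 0 0" --pt "0.049 -0.0027 0 0" --pt "0.049 -0.0027 0 0" --pt "0.049 -0.0027 0 0" --pt "0.049 -0.0027 0 0" --pt "0 0 0 0" --pt "0 0 0.05 0" --jaw 0.056

```text
time_s: 31.68
eef_pos: [428.7, 49.3, 123.5]
tool_rot: [3.136, 0.002, 1.822]
ft_force: [1.2, 0.0, -0.2]
grip_width: 55.8
finger_force: 0.0
```

Call:
move_arm --pt "0 0 0.05 0" --pt "0 0 0.04 0" --pt "0 0 0.015 0" --pt "0 0 0.008 0" --pt "0 0 0 0"

```text
time_s: 32.3
eef_pos: [426.8, 48.9, 9.2]
tool_rot: [-3.141, -0.0, 1.82]
ft_force: [0.8, 0.1, 0.7]
grip_width: 55.8
finger_force: 0.0
```

Call:
move_arm --pt "0 0 0 0" --pt "0 0 0 0" --pt "0 0 0 0" --pt "0 0 0 0" --pt "0 0 -0.01 0" --pt "0 0 -0.05 0" --pt "0 0 -0.055 0" --pt "0 0 -0.05 0" --pt "0 0 0 0" --pt "0 0 0 0" --jaw 0

```text
time_s: 33.55
eef_pos: [426.3, 49.3, 174.3]
tool_rot: [-3.141, 0.0, 1.821]
ft_force: [-0.0, 0.5, -0.5]
grip_width: 23.5
finger_force: 25.0
```

```bash
python3 -c "
from h import *
st();drift(['sA','sD'])"
```

```text
t 33.55 ab [-57.7 425.3] xyz [426.3  49.3 174.3] rot [-3.141  0.     1.821] w 23.5 q [-0.04  0.27  2.06 -0.    0.81 -0.29] F [-0.   0.5 -0.5]
sA score 0.54 px (12, 22) [-52.72015136 -28.63611466]
sD score 0.55 px (-22, 1) [-1.89297643 53.72470361]
```

Call:
move_arm --pt "-0.0505 0.005 0 0" --pt "-0.0505 0.005 0 0" --pt "-0.0505 0.005 0 0" --pt "-0.0505 0.005 0 0" --pt "-0.0505 0.005 0 0" --pt "-0.0505 0.005 0 0" --pt "-0.0505 0.005 0 0" --pt "0 0 0 0" --pt "0 0 0.035 0" --pt "0 0 0.018 0"

```text
time_s: 34.85
eef_pos: [547.1, -283.4, 118.8]
tool_rot: [-3.139, -0.003, 1.821]
ft_force: [0.3, 0.5, -0.9]
grip_width: 23.2
finger_force: 25.0
```

Call:
move_arm --pt "0 0 0.007 0" --pt "0 0 0.005 0" --pt "0 0 0.002 0" --pt "0 0 0 0"

```text
time_s: 35.35
eef_pos: [548.4, -284.6, 108.1]
tool_rot: [3.141, 0.001, 1.821]
ft_force: [0.2, -0.9, -0.7]
grip_width: 23.5
finger_force: 25.0
```

Call:
move_arm --pt "0 0 0 0" --pt "0 0 0 0" --pt "0 0 0 0" --pt "0 0 -0.02 0" --pt "0 0 -0.045 0" --pt "0 0 0 0" --pt "0 0 0 0" --jaw 0.042

```text
time_s: 36.22
eef_pos: [548.0, -284.4, 172.2]
tool_rot: [-3.141, -0.0, 1.821]
ft_force: [-0.3, 0.8, 0.0]
grip_width: 42.1
finger_force: 0.0
```

```bash
python3 -c "
from h import *
st();drift(['sA','sD'])"
```

```text
t 36.23 ab [-411.1  460.6] xyz [ 548.  -284.4  172.2] rot [-3.141 -0.     1.821] w 42.1 q [-0.59  0.52  1.63 -0.    0.99 -0.84] F [-0.3  0.8  0. ]
sA score 1.0 px (0, 0) [0. 0.]
sD score 0.99 px (0, 0) [0. 0.]
```

Call:
move_arm --pt "0.0473 0.0069 0 0" --pt "0.0473 0.0069 0 0" --pt "0.0473 0.0069 0 0" --pt "0.0473 0.0069 0 0" --pt "0.0473 0.0069 0 0" --pt "0.0473 0.0069 0 0" --pt "0.0473 0.0069 0 0" --pt "0 0 0 0" --pt "0 0 0.05 0" --pt "0 0 0.04 0" --jaw 0.05

```text
time_s: 37.52
eef_pos: [512.8, 47.6, 80.8]
tool_rot: [-3.141, -0.0, 1.821]
ft_force: [-0.0, -0.7, -0.5]
grip_width: 49.8
finger_force: 0.0
```

Call:
move_arm --pt "0 0 0.04 0" --pt "0 0 0.016 0" --pt "0 0 0.008 0" --pt "0 0 0 0"

```text
time_s: 38.02
eef_pos: [513.4, 48.0, 18.9]
tool_rot: [3.141, 0.0, 1.821]
ft_force: [-1.4, 0.3, 0.3]
grip_width: 50.1
finger_force: 0.0
```

Call:
move_arm --pt "0 0 0 0" --pt "0 0 0 0" --pt "0 0 0 0" --pt "0 0 0 0" --pt "0 0 -0.01 0" --pt "0 0 -0.05 0" --pt "0 0 -0.055 0" --pt "0 0 -0.04 0" --pt "0 0 0 0" --pt "0 0 0 0" --jaw 0

```text
time_s: 39.28
eef_pos: [512.6, 48.2, 173.1]
tool_rot: [-3.141, -0.0, 1.821]
ft_force: [-0.6, -0.6, -1.7]
grip_width: 24.8
finger_force: 25.0
```

```bash
python3 -c "
from h import *
st();drift(['sA'])"
```

```text
t 39.27 ab [-80.1 508.5] xyz [512.6  48.2 173.1] rot [-3.141 -0.     1.821] w 24.8 q [-0.03  0.39  1.87 -0.    0.88 -0.28] F [-0.6 -0.6 -1.7]
sA score 0.59 px (9, 3) [ -7.36796358 -21.78028822]
```

Call:
move_arm --pt "-0.0488 -0.0057 -0.01 0" --pt "-0.0488 -0.0057 0 0" --pt "-0.0488 -0.0057 0 0" --pt "-0.0488 -0.0057 0 0" --pt "-0.0488 -0.0057 0 0" --pt "-0.0488 -0.0057 0 0" --pt "0 0 0 0" --pt "0 0 0.035 0" --pt "0 0 0.018 0"

```text
time_s: 40.45
eef_pos: [551.4, -242.8, 127.9]
tool_rot: [-3.139, -0.003, 1.821]
ft_force: [0.7, -0.2, -0.7]
grip_width: 24.3
finger_force: 25.0
```

Call:
move_arm --pt "0 0 0.006 0" --pt "0 0 0.004 0" --pt "0 0 0.002 0" --pt "0 0 0 0"

```text
time_s: 40.95
eef_pos: [552.6, -243.9, 119.0]
tool_rot: [3.141, 0.001, 1.821]
ft_force: [0.5, -0.1, -0.6]
grip_width: 24.4
finger_force: 25.0
```

Call:
move_arm --pt "0 0 0 0" --pt "0 0 0 0" --pt "0 0 0 0" --pt "0 0 -0.02 0" --pt "0 0 -0.035 0" --pt "0 0 0 0" --pt "0 0 0 0" --jaw 0.042

```text
time_s: 41.82
eef_pos: [552.2, -243.8, 173.2]
tool_rot: [-3.141, -0.0, 1.821]
ft_force: [-0.9, -0.2, 0.1]
grip_width: 41.8
finger_force: 0.0
```

```bash
python3 -c "
from h import *
st();drift(['sA'])"
```

```text
t 41.83 ab [-372.9  474.7] xyz [ 552.2 -243.8  173.2] rot [-3.141 -0.     1.821] w 41.8 q [-0.53  0.5   1.66 -0.    0.98 -0.78] F [-0.9 -0.2  0.1]
sA score 1.0 px (0, 0) [0. 0.]
```

Call:
move_arm --pt "0.0493 -0.0032 0 0" --pt "0.0493 -0.0032 0 0" --pt "0.0493 -0.0032 0 0" --pt "0.0493 -0.0032 0 0" --pt "0.0493 -0.0032 0 0" --pt "0.0493 -0.0032 0 0" --pt "0.0493 -0.0032 0 0" --pt "0.0493 -0.0032 0 0" --pt "0 0 0 0" --pt "0 0 0.05 0" --jaw 0.056

```text
time_s: 43.12
eef_pos: [431.7, 132.2, 124.6]
tool_rot: [3.136, 0.001, 1.822]
ft_force: [0.4, -0.2, -1.0]
grip_width: 55.8
finger_force: 0.0
```

Call:
move_arm --pt "0 0 0.05 0" --pt "0 0 0.04 0" --pt "0 0 0.015 0" --pt "0 0 0.008 0" --pt "0 0 0 0"

```text
time_s: 43.75
eef_pos: [430.0, 131.4, 10.3]
tool_rot: [-3.141, 0.0, 1.82]
ft_force: [-0.2, 1.4, 0.4]
grip_width: 56.1
finger_force: 0.0
```

Call:
move_arm --pt "0 0 0 0" --pt "0 0 0 0" --pt "0 0 0 0" --pt "0 0 0 0" --pt "0 0 -0.01 0" --pt "0 0 -0.05 0" --pt "0 0 -0.055 0" --pt "0 0 -0.05 0" --pt "0 0 0 0" --pt "0 0 0 0" --jaw 0

```text
time_s: 45.0
eef_pos: [429.5, 131.8, 175.3]
tool_rot: [-3.141, 0.0, 1.821]
ft_force: [0.5, -0.3, -0.8]
grip_width: 28.6
finger_force: 25.0
```

```bash
python3 -c "
from h import *
st()"
```

```text
t 45.0 ab [ 21.4 448.7] xyz [429.5 131.8 175.3] rot [-3.141  0.     1.821] w 28.6 q [ 0.15  0.3   2.02 -0.    0.83 -0.1 ] F [ 0.5 -0.3 -0.8]
```

Call:
move_arm --pt "-0.0508 0.0057 0 0" --pt "-0.0508 0.0057 0 0" --pt "-0.0508 0.0057 0 0" --pt "-0.0508 0.0057 0 0" --pt "-0.0508 0.0057 0 0" --pt "-0.0508 0.0057 0 0" --pt "-0.0508 0.0057 0 0" --pt "0 0 0 0" --pt "0 0 0.035 0" --pt "0 0 0.018 0"

```text
time_s: 46.25
eef_pos: [556.8, -202.4, 121.9]
tool_rot: [3.141, 0.0, 1.821]
ft_force: [-1.3, -0.4, 36.3]
grip_width: 28.6
finger_force: 25.1
```

Call:
move_arm --pt "0 0 0.007 0" --pt "0 0 0.005 0" --pt "0 0 0.001 0" --pt "0 0 0 0"

```text
time_s: 46.75
eef_pos: [562.6, -204.1, 117.5]
tool_rot: [3.126, 0.012, 1.821]
ft_force: [1.0, 4.6, 69.7]
grip_width: 28.9
finger_force: 46.9
```

Call:
move_arm --pt "0 0 0 0" --pt "0 0 0 0" --pt "0 0 0 0" --pt "0 0 -0.02 0" --pt "0 0 -0.045 0" --pt "0 0 -0.03 0" --pt "0 0 0 0" --jaw 0.045

```text
time_s: 47.62
eef_pos: [556.9, -202.2, 205.4]
tool_rot: [3.14, 0.001, 1.822]
ft_force: [1.2, -0.3, -0.7]
grip_width: 44.6
finger_force: 0.0
```

```bash
python3 -c "
from h import *
st()"
```

```text
t 47.62 ab [-333.7  489.5] xyz [ 556.9 -202.2  205.4] rot [3.140e+00 1.000e-03 1.822e+00] w 44.6 q [-0.46  0.45  1.65  0.    1.03 -0.71] F [ 1.2 -0.3 -0.7]
```

The last descent met resistance (up to 70 N) above the expected floor height. I'll back the arm off and look.

Call:
move_arm --pt "0.03 -0.01 -0.04 0" --pt "0.05 -0.01 -0.03 0" --pt "0.05 -0.01 0 0" --pt "0.05 -0.01 0 0" --pt "0.05 -0.01 0 0" --pt "0 0 0 0"

```text
time_s: 48.38
eef_pos: [449.3, 10.2, 273.1]
tool_rot: [-3.139, -0.001, 1.824]
ft_force: [0.4, -0.1, 0.1]
grip_width: 45.1
finger_force: 0.0
```

```bash
python3 - <<'E'
from h import *
st()
a=r.camera('side')[225:375,185:335,::-1]; b=r.camera('top')[170:300,365:525,::-1]
a=cv2.resize(a,(390,390),interpolation=cv2.INTER_CUBIC); b=cv2.resize(b,(400,325),interpolation=cv2.INTER_CUBIC)
b=cv2.copyMakeBorder(b,0,65,0,0,cv2.BORDER_CONSTANT); cv2.imwrite('pics/both8.png',np.hstack([a,b]))
E
```

```text
t 48.38 ab [-101.3  437.8] xyz [449.3  10.2 273.1] rot [-3.139e+00 -1.000e-03  1.824e+00] w 45.1 q [-0.12  0.17  1.88  0.    1.09 -0.38] F [ 0.4 -0.1  0.1]
```

View pics/both8.png

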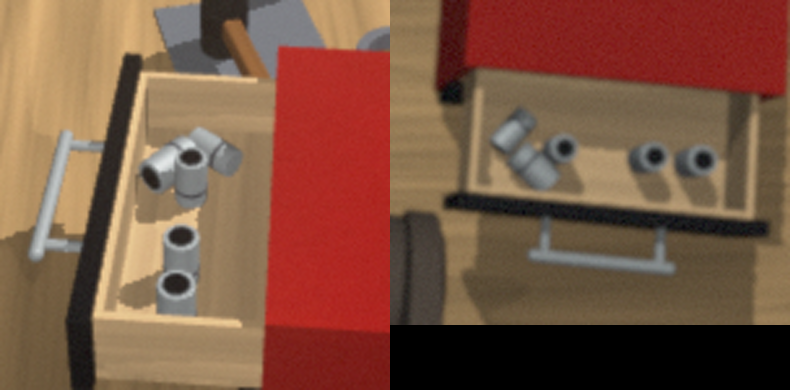

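The picture shows three sockets standing in the drawer, with two lying toward its left end at top-crop (515,130) and (535,165), side-crop (215,150) and (165,165). I'll check their heights to see whether both lie on the floor.

```bash
python3 - <<'E'
from h import *
np.set_printoptions(precision=1,suppress=True)
Sd=lambda u,v:((u+.5)/2.6-.5+185,(v+.5)/2.6-.5+225)
T=lambda u,v:((u-390+.5)/2.5-.5+365,(v+.5)/2.5-.5+170)
for n,a,b in [('l1 c',(216,150),(515,131)),('l2 c',(166,166),(535,167)),('s0 top',(190,157),(565,149)),('s-41',(181,237),(655,156)),('s-82',(176,284),(703,161)),('l1 far end',(231,159),(522,116)),('l2 open',(150,178),(545,180)),('hL',(66,135),(532,255)),('hR',(37,250),(673,268))]:
    X=tri(Sd(*a),T(*b)); print(n,X,'err',np.linalg.norm(proj('top',X)[0]-T(*b)))
st()
a=r.camera('side')[255:330,225:300,::-1]; b=r.camera('top')[190:265,390:465,::-1]
f=lambda i:cv2.resize(i,(400,400),interpolation=cv2.INTER_CUBIC)
cv2.imwrite('pics/zoom9.png',np.hstack([f(a),f(b)]))
E
```

```text
l1 c [ 582.9 -207.5  110. ] err 0.396598672879908
l2 c [ 546.4 -224.5  110.1] err 0.9081139709628971
s0 top [ 562.4 -245.   137.8] err 0.009988764436938663
s-41 [ 554.8 -325.   137.2] err 0.17637287553129247
s-82 [ 550.3 -367.3  137.3] err 0.04529193177338708
l1 far end [ 595.8 -215.1  107.4] err 0.1722363013245101
l2 open [ 534.3 -234.   106.8] err 1.0256189328869654
hL [ 467.8 -212.7  133.1] err 0.09265476982736982
hR [ 455.6 -335.1  138.1] err 0.0859908003068839
t 48.48 ab [-103.8  439. ] xyz [451.    8.  273.4] rot [-3.1 -0.   1.8] w 45.2 q [-0.1  0.2  1.9 -0.   1.1 -0.4] F [ 0.5  0.2 -0.5]
```

View pics/zoom9.png

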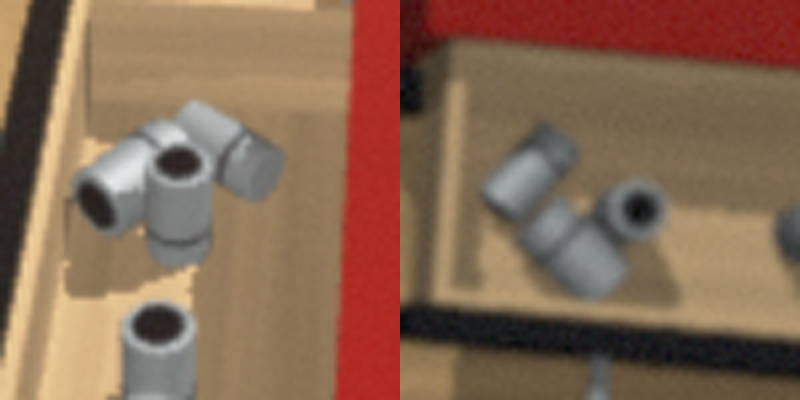

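Both lying sockets are centred at about 110 mm height, so they rest flat on the floor (95 mm plus their radius). All five sockets are inside. Next I'll push the drawer home by its handle, with the fingers closed.

Call:
move_arm --pt "-0.0441 -0.0152 0 0" --pt "-0.0441 -0.0152 0 0" --pt "-0.0441 -0.0152 0 0" --pt "-0.0441 -0.0152 0 0" --pt "-0.0441 -0.0152 0 0" --pt "-0.0441 -0.0152 0 0" --pt "0 0 0 10" --pt "0 0 0 10" --pt "0 0 0 0" --jaw 0

```text
time_s: 49.7
eef_pos: [428.1, -272.3, 273.9]
tool_rot: [-3.141, -0.0, 1.471]
ft_force: [-0.5, 0.4, 0.6]
grip_width: 0.6
finger_force: 0.0
```

```bash
python3 - <<'E'
from h import *
st()
E
```

```text
t 49.7 ab [-369.8  347.4] xyz [ 428.1 -272.3  273.9] rot [-3.141 -0.     1.471] w 0.6 q [-0.7   0.26  1.76 -0.    1.12 -0.6 ] F [-0.5  0.4  0.6]
```

Call:
move_arm --pt "0 0 0.05 0" --pt "0 0 0.05 0" --pt "0 0 0.04 0" --pt "0 0 0.014 0" --pt "0 0.004 0 0" --pt "0 0.004 0 0" --pt "0 0.004 0 0" --pt "0 0.004 0 0" --pt "0 0.004 0 0" --pt "0 0.004 0 0"

```text
time_s: 50.95
eef_pos: [452.5, -273.7, 120.7]
tool_rot: [-3.141, 0.0, 1.472]
ft_force: [-0.7, -1.1, 1.3]
grip_width: 0.6
finger_force: 0.6
```

Call:
move_arm --pt "0 0.006 0 0" --pt "0 0.007 0 0" --pt "0 0.008 0 0" --pt "0 0.008 0 0" --pt "0 0.008 0 0" --pt "0 0.008 0 0" --pt "0 0.008 0 0" --pt "0 0.008 0 0" --pt "0 0.007 0 0" --pt "0 0.005 0 0"

```text
time_s: 52.2
eef_pos: [525.4, -280.9, 120.6]
tool_rot: [-3.142, 0.0, 1.472]
ft_force: [-0.6, -0.7, -0.2]
grip_width: 0.6
finger_force: 0.6
```

Call:
move_arm --pt "0 0.004 0 0" --pt "0 0.004 0 0" --pt "0 0.004 0 0" --pt "0 0.004 0 0" --pt "0 0.003 0 0" --pt "0 0.003 0 0" --pt "0 0.002 0 0" --pt "0 0 0 0"

```text
time_s: 53.2
eef_pos: [549.1, -283.2, 120.7]
tool_rot: [3.141, 0.0, 1.472]
ft_force: [-0.4, 0.1, 0.4]
grip_width: 0.4
finger_force: 0.0
```

Call:
move_arm --pt "0 0.003 0 0" --pt "0 0.003 0 0" --pt "0 0.002 0 0" --pt "0 0.002 0 0" --pt "0 0.002 0 0" --pt "0 0.002 0 0" --pt "0 0 0 0"

```text
time_s: 54.08
eef_pos: [556.5, -283.9, 120.5]
tool_rot: [-3.127, -0.003, 1.472]
ft_force: [-38.7, 0.5, 18.4]
grip_width: 0.6
finger_force: 19.9
```

Call:
move_arm --pt "0 -0.01 0 0" --pt "0 -0.04 0 0" --pt "0 -0.04 0 0" --pt "0 0 -0.05 0" --pt "0 0 -0.05 0" --pt "0 0 -0.05 0" --pt "0.0 -0.02 0 0" --pt "0 0 0 0"

```text
time_s: 55.08
eef_pos: [453.0, -273.6, 271.2]
tool_rot: [3.14, 0.001, 1.471]
ft_force: [0.7, 0.4, -0.4]
grip_width: 0.4
finger_force: 0.0
```

```bash
python3 - <<'E'
from h import *
np.set_printoptions(precision=1,suppress=True)
st(); g=r.camera('top'); h=r.camera('side')
# profile across drawer gap along drawer x axis, left part of the front, from y=-170 side
for y in(-170,-390):
  for z in (145,):
    for x in range(540,650,5):
        p=np.array([x,y-0.098*(x-550),z]); u=proj('top',p)[0].round().astype(int); w=proj('side',p)[0].round().astype(int)
        print(y,x,u,g[u[1],u[0]],w,h[w[1],w[0]] if 0<=w[1]<420 and 0<=w[0]<560 else '')
# drift of mallet/cans vs initial
t=cv2.resize(cv2.imread('pics/top1.png'),(200,147),interpolation=cv2.INTER_AREA)
d=np.abs(t.astype(int)-g[165:312,165:365,::-1]).sum(2)
for n,(x,y,z,k) in dict(mallet=(604,62.5,79,12),canA=(726.4,199.4,150,5),canB=(702,321,150,8),pinR=(498,234.6,90,7),pinL=(470,346,90,7),tapeedge=(733,26,22,4)).items():
    u,v=proj('top',[x,y,z])[0].round().astype(int); a,b=max(0,v-165-k),max(0,u-165-k); T=t[a:v-165+k,b:u-165+k]
    m=cv2.matchTemplate(g[:,:,::-1].copy()[a+165-8:v+k+8,b+165-8:u+k+8].copy(),T.copy(),cv2.TM_CCOEFF_NORMED);_,s,_,p=cv2.minMaxLoc(m);print(n,round(s,2),p[0]-8,p[1]-8)
E
```

```text
t 55.08 ab [-377.2  371.2] xyz [ 453.  -273.6  271.2] rot [3.1 0.  1.5] w 0.4 q [-0.7  0.3  1.7  0.   1.1 -0.6] F [ 0.7  0.4 -0.4]
-170 540 [402 239] [94 77 55] [246 258] [216 175 118]
-170 545 [402 237] [92 76 54] [249 258] [221 181 125]
-170 550 [402 235] [92 76 56] [251 258] [220 177 123]
-170 555 [402 233] [89 73 50] [253 258] [210 171 121]
-170 560 [402 230] [90 77 54] [256 258] [141 144 148]
-170 565 [402 228] [96 79 58] [258 258] [109 109 112]
-170 570 [403 226] [95 81 58] [261 258] [95 93 96]
-170 575 [403 224] [92 78 55] [263 258] [95 95 94]
-170 580 [403 222] [93 77 53] [265 258] [96 95 96]
-170 585 [403 219] [96 80 59] [268 259] [97 94 96]
-170 590 [403 217] [99 83 59] [270 259] [95 93 94]
-170 595 [403 215] [101  83  58] [273 259] [139 140 146]
-170 600 [403 213] [76 66 44] [275 259] [142 142 148]
-170 605 [403 211] [26 19 22] [278 259] [142 143 148]
-170 610 [404 208] [13 13 17] [280 259] [121 109 104]
-170 615 [404 206] [22 24 18] [282 259] [95 69 46]
-170 620 [404 204] [12 13 19] [285 259] [57 43 42]
-170 625 [404 202] [26 26 26] [287 259] [46 34 28]
-170 630 [404 199]
[... 1003 characters left out ...]
390 615 [503 205] [114  19  15] [291 343] [197  46  38]
-390 620 [503 203] [129  35  29] [294 343] [196  45  36]
-390 625 [503 200] [129  30  26] [297 344] [195  43  35]
-390 630 [503 198] [131  38  32] [300 344] [197  46  39]
-390 635 [503 196] [127  30  20] [303 344] [197  45  38]
-390 640 [503 194] [129  33  27] [306 344] [197  46  35]
-390 645 [503 192] [127  30  25] [309 344] [198  47  38]
mallet 0.98 -1 2Traceback (most recent call last):
  File "<stdin>", line 15, in <module>
cv2.error: OpenCV(4.12.0) /io/opencv/modules/imgproc/src/templmatch.cpp:587: error: (-215:Assertion failed) corr.rows <= img.rows + templ.rows - 1 && corr.cols <= img.cols + templ.cols - 1 in function 'crossCorr'
```

```bash
python3 - <<'E'
from h import *
print(r.sign_off())
E
```

```text
the job is handed in; nothing more can be done
None
```

I handed the job in and got no verdict back: the strap is closed, both pins are driven home, the mallet is back on the mat, and all five sockets are in the drawer (two lying on their sides), which I pushed to its stop. While placing the last socket the wrist force reached about 70 N, apparently because it landed on a socket already there; I can't tell whether that broke the 40 N arm/gripper limit, and I didn't re-check the spray cans and tape at the end.

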